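# Hold a sample jar over the analyser's loading seat

### The arm

A 6-joint arm with a two-finger parallel gripper is mounted at the origin on a cart in front of the work surface, level with it; the furniture and walls round the work are solid. World frame = base frame: x ahead of the robot, y to its left, z up, the work surface at z = 0. Lengths are in m, angles in rad, forces in N, time in s.
With the tool pointing down it reaches from about 0.3 to 0.875 m from the base axis. Payload 6.4 kg.
Tool frame: the origin (TCP) lies midway between the tips of the shut fingers; the grasp point (between the pads) lies 19 mm behind it; z points along the fingers, y is the line along which they close (so a half turn about z gives the same grasp; the last joint's range is limited). The gripper opens to 85 mm and grips with 20 to 120 N. Pads are 22 mm wide; open, the fingers measure 114 mm over their backs; the gripper's body (76 mm by 85 mm) begins 54 mm behind the grasp point. The pads swing forward as they close: fully open they stand 13 mm farther back than shut.
Start: joints at [-1.34, 0.181, 1.607, -0, 1.354, -0.206], TCP at [0.243, -0.521, 0.231] pointing down, gripper open.
Joint ranges: [-2.99, 2.99], [-0.89, 2.07], [0.3, 2.58], [-1.14, 4.28], [0, 2.63], [-3.12, 3.12]. Speed limits (rad/s): [2.57, 2.57, 3.01, 3.14, 3.14, 3.14].

### API

Orientations are given as a unit quaternion [w, x, y, z].
In Python, from bench import ctrl gives the robot as it stands. The module is installed in compiled form; this text tells all that it offers.
- The arm moves only by the tool move_arm, never from a script. Its argument "plan" is one flat list of numbers, 6 for each row, row after row: the shift along the world's x, y, z in units of 50 mm (1.0 is 50 mm), then the turn, a rotation vector about the world's x, y, z in rad. A call has 1 to 10 rows; each row is the pose to reach, as a shift and turn from the pose commanded when the call began; what a row does not reach only later rows make up. A row lasts 1/8 s, in which the tool goes at most 62.5 mm and 10.7 degrees, less where a joint would pass 70% of its speed; a pose out of reach is approached as far as the arm can. A call with a gripper value outside its range is refused whole. "grip" is the finger opening in mm, from 0 to 85.4, set as the call begins (left out, the last holds). The fingers move at their own pace and stop on an object; the grip force is fixed at half the most. Time passes only in rows, so rows that repeat a pose let the fingers close. It gives the time, the measured TCP pose, the force, the opening and the grip force at its end, in the units of the state.
- ctrl.get_obs(): the state, without advancing time (a new reading comes with each control period).
- ctrl.camera(name): name is "scene" or "top" or "wrist"; returns a dict with "pixels" (400x640x3 uint8, red, green, blue), "fx", "fy", "cx", "cy" (pixels), "dist_coeffs" ([k1, k2, p1, p2, k3] as OpenCV has them; the pictures are not rectified), "origin" and "attitude" of the camera in the world. Camera axes: x right, y down, z forward; pixel columns grow to the right and rows downward; lengths in m; the calibration is good to about 2 mm. A picture is of the moment at which its call begins. There is no depth.
- ctrl.hand_in(): hands the job in; it is judged then, once.
The state is a dict: "time_s": time; "q": joint angles; "dq": joint speeds; "joint_efforts": joint torques, N m; "eef_pos": TCP position; "eef_rot": TCP orientation; "wrist_force": force on the tool from outside, world axes, zero at the start; "torque": the same for the moment, N m; "opening": opening from 0.0 (shut) to 1.0 (fully open); "grasp_force": force on a finger pad.
Only numpy, scipy, OpenCV 4.12 (cv2) and the standard library are available. Lean on these libraries where they do the work, as an engineer would, in place of code of your own. Each camera call takes 0.05 s, during which the arm holds its last target. There are 200 camera calls.

### The job

Pull the analyser's front door all the way down, then pick up the jar with the yellow lid, carry it upright over the analyser's blue side guard and stop with it hovering centred above the orange ring on the lowered door, its underside about 1 cm above the ring. The jar must not touch the analyser at any time, and the other jars and loose things stay where they stand. Finish while still holding the jar there, still and upright: do not set it down.

Things in the scene. Friction and masses are not known exactly. Their poses are not given: they have to be found in the camera images.
- analyser: Fixed white bench-top analyser, a housing 150 deep x 140 wide x 125 mm high. Origin on the worktop, in the middle under its front face; x points into the housing (away from the robot), y to its left, z up. Two fixed blue side guards (thin upright panels, 5 mm thick, tops 80 mm above the worktop) stand in front of it at y = +66 and -66 mm and reach 80 mm forward (to x = -80 mm); the door swings between them.
- analyser_door (a joint): Angle of the grey front door (112 wide x 85 high x 8 mm thick), hinged along its lower edge 36 mm above the worktop: 0 = shut (upright), grows as its top comes forward and down towards the robot, 1.57 = fully open, lying level at a stop. It may start slightly ajar (up to 0.1). A stiff hinge: about 1 to 2 N at the bar moves it, and it stays where it is left.
- door_hinge (a point): Middle of the door's hinge axis (36 mm above the worktop, along the analyser's y). Axes turn with the door: with the door shut they are those of the analyser; with it open, x points up and z forward to the robot.
- door_bar (a point): Middle of the door's pull: a round steel bar, 10 mm thick and 70 mm long along y, carried 30 mm beyond the door's upper edge on two 8 mm thick rods at its ends (open gap between bar and door edge: 25 mm). It is 115 mm from the hinge (in the door's frame x = -4, z = 115 mm): about 151 mm above the worktop when shut, 26 mm above the housing's top with nothing behind it, so it can be pinched from above and the grip can turn round it; about 32 mm above the worktop when open.
- seat (a point): Centre of the flat top of the orange ring (outer diameter 62, inner 52, 4 mm high) on the door's inner face, 47 mm from the hinge. Its axes are those of the door: with the door open, x points up out of the ring, and this point is 40 mm above the worktop.
- yellow_jar: Loose white sample jar with a yellow lid, 64 mm high, body 42 mm and lid 45 mm in diameter, lid from 48 mm up, about 60 g. Origin at the centre of its underside, z up. It stands left of the analyser; it and the red-lidded jar may have changed places (two spots about 110 mm apart, the farther one beside the housing). A wall shelf overhead (underside 590 mm up) begins at world x = 0.57 m: keep lifts low.
- red_jar: Bystander: loose sample jar with a red lid, 51 mm in diameter, 72 mm high. Origin at the centre of its underside.
- white_jar: Bystander: loose sample jar with a white lid, 55 mm in diameter, 80 mm high, on the right beyond the microscope. Origin at the centre of its underside.
- highlighter: Bystander: loose green highlighter lying on the worktop near its front edge, 15 x 130 x 16 mm, long in y. Origin at the centre of its underside.
- tweezers: Bystander: loose steel tweezers lying in front of the microscope, 14 x 122 x 10 mm. Origin under the centre. (The fixed microscope's eyepieces, 240 to 330 mm up, reach out to about world x = 0.43, y = 0.17 m.)
- petri_dish_1: Bystander: loose clear dish right of the microscope, 58 mm in diameter, 13 mm high. Origin under the centre.
- mug: Bystander: loose spotted mug on the right, 93 mm high. Origin at the underside.

How it is judged:
By the outcome, as a careful person would: the job done as asked, in the order asked, and still so for the second after the job is handed in, while the arm keeps its last pose, push and grip.
It also fails if it takes over 51 s, if anything falls off the work surface, if the arm or the gripper's body presses on something with over 40 N, if the wrist force passes 120 N, or if a joint passes its speed limit or range.

## Working session

There is one attempt and no reset: what is moved stays moved. The work goes in short steps, Python scripts to look and compute and a tool call to move; the robot and the scene stay as the last step left them, time stands still between calls to the robot, and variables do not carry over. Pictures are saved under pics/ and viewed, at most 10 in all, crops included, and the job is handed in when it is done.

Besides the shell and the picture viewer there is one more tool, called after "Request:" as name(argument=value, ...), one argument or row to a line, values as JSON. move_arm: Moves the arm, as the interface text tells. Its arguments: {"type":"object","properties":{"plan":{"type":"array"},"grip":{"type":"number"}},"required":["plan"]}

```bash
mkdir -p pics; python3 - <<'E'
from bench import ctrl
import cv2, json, numpy as np
for n in ("scene","top"):
    c=ctrl.camera(n); cv2.imwrite(f"pics/{n}0.png",c["pixels"][:,:,::-1])
    print(n,{k:np.round(v,4).tolist() for k,v in c.items() if k!="pixels"})
o=ctrl.get_obs(); print(o)
E
```

```text
scene {'fx': 458.1498, 'fy': 458.1498, 'cx': 323.0613, 'cy': 202.6927, 'dist_coeffs': [-0.0942, 0.0, 0.0, 0.0, 0.0], 'origin': [-0.4463, 0.7811, 1.0723], 'attitude': [0.1848, -0.3717, 0.8241, -0.3854]}
top {'fx': 435.6096, 'fy': 435.6096, 'cx': 311.5777, 'cy': 199.7489, 'dist_coeffs': [-0.0889, 0.0, 0.0, 0.0, 0.0], 'origin': [0.3694, 0.0562, 1.3016], 'attitude': [0.0193, -0.6996, 0.7137, -0.028]}
{'time_s': 0.1, 'q': array([-1.34031335e+00,  1.81469425e-01,  1.60793204e+00,  2.49793750e-05,
        1.35380295e+00, -2.06269636e-01]), 'dq': array([ 0.00062261, -0.00311118, -0.00159484,  0.001267  ,  0.0005818 ,
       -0.00096639]), 'joint_efforts': array([-1.43294787e-04, -4.45879698e+01, -3.52236307e+01, -2.07762905e-04,
        4.21397213e-03, -6.25778554e-06]), 'eef_pos': array([ 0.24314485, -0.52050147,  0.23046113]), 'eef_rot': array([-8.05971929e-04,  9.76250768e-01,  2.16642074e-01,  2.43740251e-06]), 'wrist_force': array([ 0.45746688, -0.23918189,  0.23786602]), 'torque': array([ 0.03716299,  0.05034628, -0.031982  ]), 'grasp_force': 0.0, 'opening': 1.0017925345066845}
```

View pics/scene0.png

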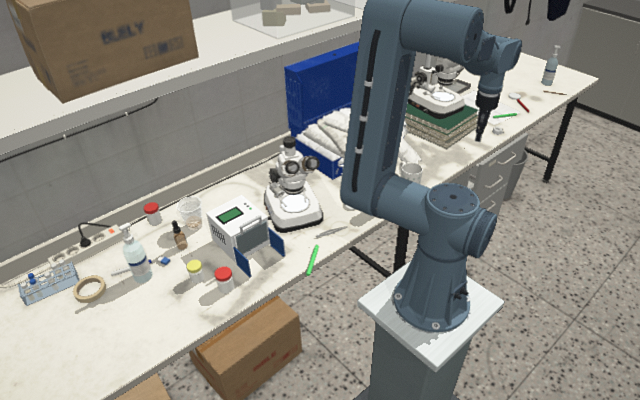

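View pics/top0.png

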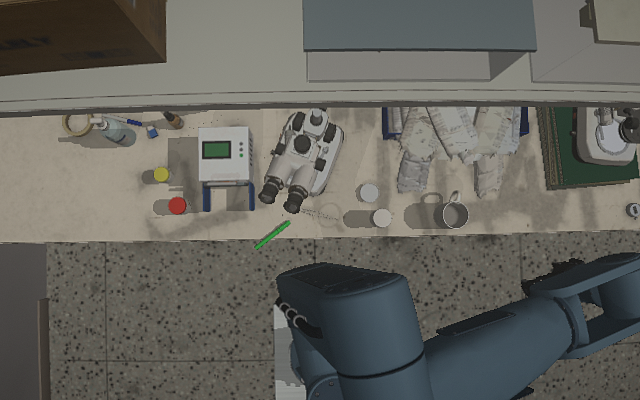

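The scene view shows the analyser at (238,228) with blue guards at (243,262) and (277,243), the yellow jar at (194,268) and the red jar at (223,277). In the top view, yellow is at (161,174) (the farther spot), red at (177,205), the guards at (207,197) and (251,196), and the housing's front edge is near row 184.

```bash
cat > h.py <<'E'
import numpy as np, cv2
from scipy.spatial.transform import Rotation as R
def rot(q): return R.from_quat([q[1],q[2],q[3],q[0]])
def rays(c,px):
    K=np.array([[c["fx"],0,c["cx"]],[0,c["fy"],c["cy"]],[0,0,1]])
    u=cv2.undistortPoints(np.array(px,float).reshape(-1,1,2),K,np.array(c["dist_coeffs"])).reshape(-1,2)
    d=rot(c["attitude"]).apply(np.c_[u,np.ones(len(u))]); return np.array(c["origin"]),d/np.linalg.norm(d,axis=1)[:,None]
def plane(c,px,z):
    o,d=rays(c,px); return o+d*((z-o[2])/d[:,2])[:,None]
def tri(c1,p1,c2,p2):
    o1,d1=rays(c1,[p1]);o2,d2=rays(c2,[p2]);d1=d1[0];d2=d2[0]
    s=np.linalg.lstsq(np.c_[d1,-d2],o2-o1,rcond=None)[0]
    a=o1+s[0]*d1;b=o2+s[1]*d2; return (a+b)/2,np.linalg.norm(a-b)
def blobs(c,lo,hi,box=None,amin=15):
    hsv=cv2.cvtColor(c["pixels"],cv2.COLOR_RGB2HSV); m=cv2.inRange(hsv,np.array(lo),np.array(hi))
    if box: k=np.zeros_like(m);x0,y0,x1,y1=box;k[y0:y1,x0:x1]=255;m&=k
    n,l,s,ce=cv2.connectedComponentsWithStats(m)
    return m,[(s[i].tolist(),ce[i].round(1).tolist(),l==i) for i in range(1,n) if s[i][4]>=amin]
E
python3 - <<'E'
from bench import ctrl
from h import *
T=ctrl.camera("top");S=ctrl.camera("scene")
for n,c,box in(("top",T,(100,100,270,240)),("scene",S,(150,180,300,310))):
  for nm,lo,hi in(("yel",(22,110,90),(34,255,255)),("red",(0,150,90),(8,255,255)),("red2",(172,150,90),(180,255,255)),("blue",(100,120,40),(125,255,255)),("scr",(55,90,20),(85,255,255))):
    for s,ce,m in blobs(c,lo,hi,box): 
      print(n,nm,s,ce, plane(c,[ce],dict(yel=.064,red=.072,red2=.072,blue=.08,scr=.125)[nm]).round(3)[0])
      if nm in("blue",): print(cv2.minAreaRect(np.argwhere(m)[:,::-1].astype(np.float32)))
def crop(c,x0,y0,x1,y1,k): return cv2.resize(c["pixels"][y0:y1,x0:x1,::-1],None,fx=k,fy=k,interpolation=cv2.INTER_CUBIC)
a=crop(T,140,115,270,220,4.5);b=crop(S,170,180,300,300,4.5)
a=crop(T,150,115,270,225,3.3);b=crop(S,170,190,290,300,3.3)
cv2.imwrite("pics/c1.png",np.hstack([a,b]));print(a.shape)
E
```

```text
Traceback (most recent call last):
ValueError: too many values to unpack (expected 3)
```

```bash
python3 - <<'E'
from bench import ctrl
from h import *
T=ctrl.camera("top");S=ctrl.camera("scene")
Z=dict(yel=.064,red=.072,red2=.072,blue=.08,scr=.125)
for n,c,box in(("top",T,(100,100,270,240)),("scene",S,(150,180,300,310))):
  for nm,lo,hi in(("yel",(22,110,90),(34,255,255)),("red",(0,150,90),(8,255,255)),("red2",(172,150,90),(180,255,255)),("blue",(100,120,40),(125,255,255)),("scr",(55,90,20),(85,255,255))):
    for s,ce,m in blobs(c,lo,hi,box)[1]:
      print(n,nm,s,ce, plane(c,[ce],Z[nm]).round(3)[0])
def crop(c,x0,y0,x1,y1,k): return cv2.resize(c["pixels"][y0:y1,x0:x1,::-1],None,fx=k,fy=k,interpolation=cv2.INTER_CUBIC)
a=crop(T,150,115,270,225,3.3);b=crop(S,170,190,290,300,3.3)
cv2.imwrite("pics/c1.png",np.hstack([a,b]))
E
```

```text
top yel [154, 167, 15, 15, 183] [161.0, 174.0] [0.535 0.472 0.064]
top red [169, 197, 17, 17, 224] [176.8, 205.3] [0.443 0.423 0.072]
top blue [127, 119, 15, 7, 53] [133.7, 122.0] [0.686 0.549 0.08 ]
top blue [149, 129, 8, 9, 34] [152.5, 132.7] [0.653 0.493 0.08 ]
top blue [203, 188, 2, 23, 25] [203.1, 199.8] [0.457 0.346 0.08 ]
top blue [208, 189, 2, 23, 23] [209.0, 200.0] [0.456 0.329 0.08 ]
top blue [250, 191, 1, 19, 19] [250.0, 200.0] [0.454 0.213 0.08 ]
top scr [205, 144, 23, 12, 264] [215.9, 149.3] [0.592 0.3   0.125]
top scr [263, 235, 7, 5, 20] [267.0, 237.7] [0.348 0.163 0.125]
scene yel [187, 261, 14, 12, 60] [193.1, 267.6] [0.523 0.481 0.064]
scene red [150, 203, 8, 11, 71] [153.0, 207.4] [0.864 0.452 0.072]
scene red [215, 267, 17, 14, 182] [222.8, 273.4] [0.436 0.428 0.072]
scene blue [269, 229, 15, 27, 204] [276.3, 242.4] [0.429 0.237 0.08 ]
scene blue [234, 247, 16, 30, 199] [241.9, 261.8] [0.431 0.363 0.08 ]
scene blue [161, 258, 9, 6, 35] [164.9, 260.5] [0.591 0.536 0.08 ]
scene scr [218, 208, 24, 15, 168] [229.5, 215.0] [0.59  0.299 0.125]
```

View pics/c1.png

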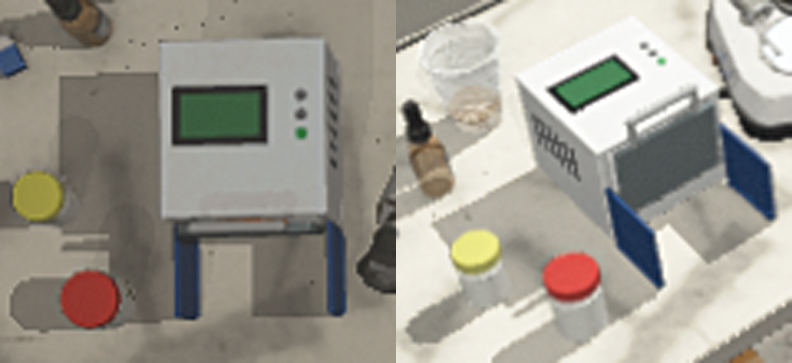

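The crop shows the housing's top corners clearly, with front edge from (199.4,180.8) to (249.1,182) in the top view. The bar is upright along the front, near (241,230)–(261,218) in the scene view. The door is nearly shut, and the red jar stands nearer than the yellow one.

```bash
python3 - <<'E'
from bench import ctrl
from h import *
T=ctrl.camera("top");S=ctrl.camera("scene");W=ctrl.camera("wrist")
P=dict(fl=((199.4,180.8),(232.7,236.4)),fr=((249.1,182),(268.2,215.5)),bl=((198.8,127.4),(206.4,212.1)),br=((249.1,127.1),(241.8,195.5)),yel=((161,174),(194.1,265.5)),red=((177,205.3),(223,272.5)),barL=((208,184),(241.3,229.5)),barR=((243,184),(261.5,218)))
for k,(a,b) in P.items():
    x,e=tri(T,a,S,b); print(k,x.round(4),round(e,4),plane(T,[a],.125).round(3)[0],plane(S,[b],.125).round(3)[0])
o=ctrl.get_obs(); r=rot(o["eef_rot"])
print(r.as_matrix().round(2).tolist()); print("wrist cam in tool",r.inv().apply(np.array(W["origin"])-o["eef_pos"]).round(3),(r.inv()*rot(W["attitude"])).as_matrix().round(2).tolist(),W["fx"])
E
```

```text
fl [0.5048 0.3445 0.1206] 0.0048 [0.506 0.345 0.125] [0.498 0.345 0.125]
fr [0.5    0.2099 0.1287] 0.0022 [0.5   0.21  0.125] [0.505 0.208 0.125]
bl [0.6539 0.3473 0.1242] 0.0004 [0.654 0.347 0.125] [0.653 0.348 0.125]
br [0.6537 0.2101 0.1189] 0.0026 [0.651 0.208 0.125] [0.648 0.215 0.125]
yel [0.5351 0.473  0.0587] 0.0021 [0.527 0.452 0.125] [0.47  0.493 0.125]
red [0.4434 0.4239 0.0674] 0.0006 [0.44  0.407 0.125] [0.392 0.444 0.125]
barL [0.4938 0.3169 0.1396] 0.0038 [0.497 0.322 0.125] [0.507 0.308 0.125]
barR [0.498  0.2304 0.1309] 0.0127 [0.495 0.226 0.125] [0.509 0.231 0.125]
[[0.91, 0.42, -0.0], [0.42, -0.91, 0.0], [0.0, -0.0, -1.0]]
wrist cam in tool [ 0.069  0.001 -0.143] [[0.0, -0.96, -0.28], [1.0, 0.0, 0.0], [-0.0, -0.28, 0.96]] 357.0911695675866
```

Request:
move_arm(
  plan=[0.3, 1.1, 0.1, 0, 0, 0.11, 0.6, 2.2, 0.2, 0, 0, 0.22, 0.9, 3.3, 0.3, 0, 0, 0.33, 1.2, 4.4, 0.4, 0, 0, 0.44, 1.5, 5.5, 0.4, 0, 0, 0.55, 1.5, 6.6, 0.4, 0, 0, 0.66, 1.5, 7.7, 0.4, 0, 0, 0.77, 1.5, 8.8, 0.4, 0, 0, 0.88, 1.5, 9.9, 0.4, 0, 0, 0.99, 1.5, 11, 0.4, 0, 0, 1.134],
  grip=40,
)

```text
time_s: 1.7
eef_pos: [0.3181, 0.0305, 0.2517]
eef_rot: [0.001, 0.706, 0.708, 0.001]
wrist_force: [0.9, -0.8, -0.2]
opening: 0.471
grasp_force: 0.0
```

Request:
move_arm(
  plan=[0, 1.1, 0, 0, 0, 0, 0, 2.2, 0, 0, 0, 0, 0, 3.3, 0, 0, 0, 0, 0, 4.4, 0, 0, 0, 0, 0.9, 4.9, 0, 0, 0, 0, 1.9, 4.9, 0, 0, 0, 0, 2.8, 4.9, 0, 0, 0, 0, 2.8, 4.9, 0, 0, 0, 0, 2.8, 4.9, 0, 0, 0, 0],
)

```text
time_s: 2.82
eef_pos: [0.4576, 0.2739, 0.2509]
eef_rot: [-0.0, 0.707, 0.707, -0.001]
wrist_force: [-0.8, -0.0, 0.3]
opening: 0.468
grasp_force: 0.0
```

```bash
python3 - <<'E'
from bench import ctrl
from h import *
import pickle
W=ctrl.camera("wrist");o=ctrl.get_obs();pickle.dump((W,o),open("w1.pkl","wb"))
print(o["time_s"],o["eef_pos"],W["origin"]);cv2.imwrite("pics/w1.png",W["pixels"][:,:,::-1])
E
```

```text
2.875 [0.45730153 0.27397729 0.25116747] [0.45687965 0.34343052 0.39434392]
```

View pics/w1.png

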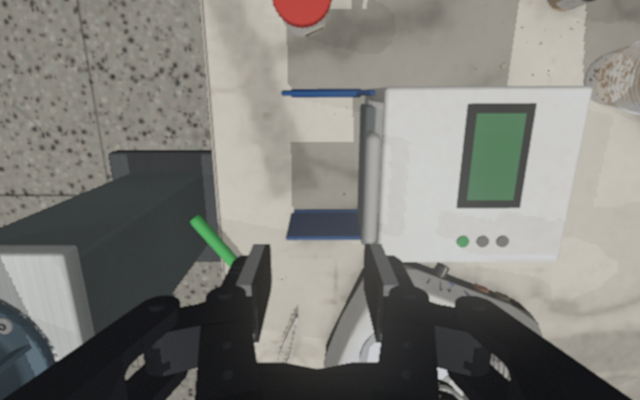

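Wrist view: the bar is the pale strip at columns 366–380, rows 134–242; the guards are at row 93 and rows 210–240, and the housing's front edge is around column 383.

```bash
python3 - <<'E'
from h import *
import pickle
W,o=pickle.load(open("w1.pkl","rb"))
print("bar",plane(W,[(373,134),(373,188),(373,242)],.151).round(4).tolist())
print("housing front/back corners",plane(W,[(382,91),(380,257),(588,87),(556,261)],.125).round(4).tolist())
print("guards tops",plane(W,[(283,93),(372,93),(289,238)],.08).round(4).tolist())
g=cv2.cvtColor(W["pixels"],cv2.COLOR_RGB2GRAY)
for r in (120,150,170,190,210,230): print(r,g[r,350:396:2].tolist())
cv2.imwrite("pics/w1c.png",cv2.resize(W["pixels"][80:265,270:420,::-1],None,fx=3.2,fy=3.2,interpolation=cv2.INTER_CUBIC))
E
```

```text
bar [[0.4943, 0.3173, 0.151], [0.4959, 0.2796, 0.151], [0.4977, 0.2385, 0.151]]
housing front/back corners [[0.5034, 0.3452, 0.125], [0.5085, 0.214, 0.125], [0.6514, 0.3479, 0.125], [0.6541, 0.2105, 0.125]]
guards tops [[0.4277, 0.3439, 0.08], [0.5029, 0.3439, 0.08], [0.4299, 0.212, 0.08]]
120 [194, 190, 159, 152, 149, 97, 71, 77, 94, 104, 106, 106, 117, 145, 154, 152, 143, 158, 188, 201, 203, 203, 203]
150 [148, 149, 149, 150, 133, 83, 77, 88, 117, 142, 159, 167, 170, 166, 156, 145, 151, 182, 200, 204, 200, 197, 197]
170 [133, 132, 134, 135, 109, 78, 81, 95, 127, 149, 163, 168, 170, 163, 151, 142, 165, 191, 203, 204, 202, 198, 197]
190 [150, 150, 151, 146, 98, 78, 82, 106, 136, 154, 165, 169, 167, 158, 142, 146, 180, 199, 203, 202, 197, 195, 196]
210 [80, 81, 81, 81, 79, 79, 87, 117, 143, 159, 167, 168, 164, 152, 139, 163, 190, 202, 201, 200, 197, 197, 196]
230 [70, 71, 70, 72, 73, 80, 102, 128, 150, 163, 169, 167, 160, 134, 130, 168, 190, 194, 195, 195, 196, 196, 197]
```

View pics/w1c.png

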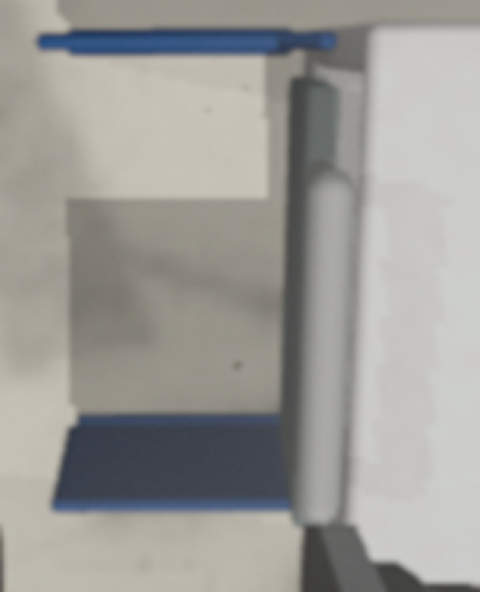

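Request:
move_arm(
  plan=[0.4, 0.1, 0, 0, 0, 0, 0.75, 0.1, 0, 0, 0, 0, 0.75, 0.1, 0, 0, 0, 0, 0.75, 0.1, 0, 0, 0, 0],
  grip=36,
)

```text
time_s: 3.38
eef_pos: [0.4946, 0.2791, 0.2515]
eef_rot: [-0.0, 0.707, 0.707, -0.0]
wrist_force: [-0.4, -0.0, -0.5]
opening: 0.421
grasp_force: 0.0
```

```bash
python3 - <<'E'
from bench import ctrl
from h import *
import pickle
W=ctrl.camera("wrist");o=ctrl.get_obs();pickle.dump((W,o),open("w2.pkl","wb"))
W1,_=pickle.load(open("w1.pkl","rb"))
print(o["eef_pos"],o["opening"])
# bar: match the bar's column profile between the two views
g1,g2=[cv2.cvtColor(w["pixels"],cv2.COLOR_RGB2GRAY) for w in(W1,W)]
t=g1[145:235,358:386]; r=cv2.matchTemplate(g2[130:250,250:420],t,cv2.TM_CCOEFF_NORMED);_,s,_,l=cv2.minMaxLoc(r)
print(s,l); du=250+l[0]-358; dv=130+l[1]-145
print("bar",tri(W1,(371.5,188),W,(371.5+du,188+dv)))
for r in (150,190,230): print(r,g2[r,290:350:2].tolist())
E
```

```text
[0.49470106 0.27909438 0.25148009] 0.4208357471634522
0.8818010687828064 (75, 14)
bar (array([0.51787869, 0.24414972, 0.00370702]), np.float64(0.006135450355594187))
150 [138, 138, 139, 141, 140, 141, 141, 141, 140, 141, 132, 123, 143, 155, 159, 157, 151, 130, 87, 86, 90, 96, 147, 177, 187, 187, 187, 187, 188, 189]
190 [137, 137, 138, 139, 139, 138, 138, 139, 138, 139, 136, 123, 140, 155, 159, 157, 151, 130, 109, 128, 120, 117, 165, 187, 193, 190, 187, 188, 186, 186]
230 [54, 54, 56, 57, 57, 59, 59, 60, 61, 60, 63, 105, 140, 154, 159, 157, 151, 130, 85, 76, 103, 122, 160, 182, 188, 190, 187, 186, 187, 188]
```

```bash
python3 - <<'E'
from h import *
import pickle
W1,_=pickle.load(open("w1.pkl","rb"));W,o=pickle.load(open("w2.pkl","rb"))
for a in(371,372.5):print(tri(W1,(a,188),W,(318.7,195)))
print(plane(W,[(318.7,195)],.151))
g=cv2.cvtColor(W["pixels"],cv2.COLOR_RGB2GRAY);print(g[120:160:2,319].tolist(),g[230:266:2,319].tolist(),plane(W,[(319,140),(319,250)],.151))
E
```

```text
(array([0.49487925, 0.27900475, 0.14882102]), np.float64(6.550816710878556e-05))
(array([0.49485691, 0.28084859, 0.15558335]), np.float64(7.103054793234738e-05))
[[0.49487353 0.2795878  0.151     ]]
[92, 92, 92, 91, 93, 92, 92, 92, 90, 82, 90, 113, 133, 151, 158, 159, 160, 159, 159, 159] [159, 159, 159, 159, 159, 159, 159, 160, 163, 152, 149, 172, 173, 171, 171, 172, 172, 172] [[0.49500081 0.31843228 0.151     ]
 [0.49518008 0.23711655 0.151     ]]
```

Request:
move_arm(
  plan=[0, 0, -0.7, 0, 0, 0, 0, 0, -1.4, 0, 0, 0, 0, 0, -2, 0, 0, 0, 0, 0, -2.3, 0, 0, 0, 0, 0, -2.3, 0, 0, 0],
)

```text
time_s: 4.05
eef_pos: [0.4949, 0.2789, 0.1357]
eef_rot: [-0.0, 0.707, 0.707, -0.001]
wrist_force: [-0.6, -0.4, 0.8]
opening: 0.418
grasp_force: 0.0
```

Request:
move_arm(
  plan=[0, 0, 0, 0, 0, 0, 0, 0, 0, 0, 0, 0, 0, 0, 0, 0, 0, 0, 0, 0, 0, 0, 0, 0, 0, 0, 0, 0, 0, 0],
  grip=0,
)

```text
time_s: 4.68
eef_pos: [0.4967, 0.2794, 0.138]
eef_rot: [0.001, 0.707, 0.707, 0.001]
wrist_force: [-1.4, -0.1, 6.2]
opening: 0.088
grasp_force: 58.8
```

Request:
move_arm(
  plan=[-0.15, 0, -0.02, 0, 0, 0, -0.32, 0, -0.05, 0, 0, 0, -0.54, 0, -0.12, 0, 0, 0, -0.75, 0, -0.2, 0, 0, 0, -0.95, 0, -0.31, 0, 0, 0, -1.15, 0, -0.44, 0, 0, 0, -1.32, 0, -0.58, 0, 0, 0, -1.49, 0, -0.75, 0, 0, 0, -1.49, 0, -0.75, 0, 0, 0],
)

```text
time_s: 5.8
eef_pos: [0.4206, 0.279, 0.0976]
eef_rot: [-0.0, 0.707, 0.707, -0.0]
wrist_force: [3.9, 0.7, -2.1]
opening: 0.09
grasp_force: 62.1
```

Request:
move_arm(
  plan=[-0.14, 0, -0.18, 0, 0, 0, -0.27, 0, -0.37, 0, 0, 0, -0.38, 0, -0.57, 0, 0, 0, -0.47, 0, -0.79, 0, 0, 0, -0.53, 0, -1.01, 0, 0, 0, -0.57, 0, -1.23, 0, 0, 0, -0.59, 0, -1.45, 0, 0, 0, -0.6, 0, -1.63, 0, 0, 0, -0.6, 0, -1.72, 0, 0, 0, -0.6, 0, -1.72, 0, 0, 0],
)

```text
time_s: 7.05
eef_pos: [0.3919, 0.2797, 0.0148]
eef_rot: [-0.0, 0.707, 0.707, 0.0]
wrist_force: [-6.4, -3.7, 30.3]
opening: 0.088
grasp_force: 68.7
```

```bash
python3 - <<'E'
from bench import ctrl
from h import *
import pickle
W=ctrl.camera("wrist");T=ctrl.camera("top");o=ctrl.get_obs();pickle.dump((W,T,o),open("w3.pkl","wb"));print(o["eef_pos"],o["wrist_force"])
a=cv2.resize(T["pixels"][160:220,180:270],None,fx=3.55,fy=3.55,interpolation=cv2.INTER_CUBIC)[:,:320]
b=cv2.resize(W["pixels"],(480,300));c=np.zeros((300,800,3),np.uint8);c[:,:480]=b;c[:a.shape[0],480:480+a.shape[1]]=a
cv2.imwrite("pics/w3.png",c[:,:,::-1])
E
```

```text
[0.39182438 0.27965909 0.01479441] [-4.76608916 -2.3959752  29.88477266]
```

View pics/w3.png

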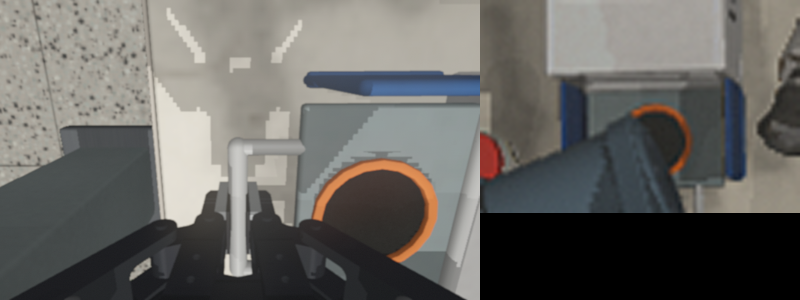

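The door lies level, with the orange ring at about (375,212) in the wrist panel, and the 30 N upward force confirms the stop. I'll ease off, open a little and rise.

Request:
move_arm(
  plan=[0, 0, 0.06, 0, 0, 0, 0, 0, 0.06, 0, 0, 0, 0, 0, 0.06, 0, 0, 0, 0, 0, 0.06, 0, 0, 0],
  grip=24,
)

```text
time_s: 7.65
eef_pos: [0.3905, 0.2787, 0.0151]
eef_rot: [-0.0, 0.707, 0.707, -0.001]
wrist_force: [0.0, 0.7, 0.1]
opening: 0.281
grasp_force: 0.0
```

Request:
move_arm(
  plan=[0, 0, 0.4, 0, 0, 0, 0, 0, 1, 0, 0, 0, 0, 0, 2, 0, 0, 0, 0, 0, 3, 0, 0, 0, 0, 0, 4, 0, 0, 0, 0, 0, 4.6, 0, 0, 0, 0, 0, 4.6, 0, 0, 0, 0, 0, 4.6, 0, 0, 0],
)

```text
time_s: 8.65
eef_pos: [0.3906, 0.2787, 0.2445]
eef_rot: [-0.0, 0.707, 0.707, -0.001]
wrist_force: [-0.7, 0.7, -0.8]
opening: 0.277
grasp_force: 0.0
```

```bash
cat > ring.py <<'E'
from bench import ctrl
from h import *
import pickle,sys
W=ctrl.camera("wrist");o=ctrl.get_obs();pickle.dump((W,o),open(sys.argv[1]+".pkl","wb"));print(o["eef_pos"],o["opening"],o["wrist_force"])
m,b=blobs(W,(5,140,120),(18,255,255),None,100)
for s,ce,k in b:
    cn,_=cv2.findContours(k.astype(np.uint8),cv2.RETR_EXTERNAL,cv2.CHAIN_APPROX_NONE);c=max(cn,key=len)
    e=cv2.fitEllipse(c); p=plane(W,c.reshape(-1,2),.04)[:,:2]
    A=np.c_[2*p,np.ones(len(p))];q=np.linalg.lstsq(A,(p**2).sum(1),rcond=None)[0]
    print(s,e,"circle",q[:2].round(4),"R",np.sqrt(q[2]+q[:2]@q[:2]).round(4))
E
python3 ring.py w4
```

```text
[0.39033739 0.2785714  0.24407001] 0.2796403078653272 [-0.67342945  0.22379168  0.68114282]
[357, 137, 61, 59, 728] ((387.1892395019531, 166.0380401611328), (57.35966491699219, 60.2580451965332), 52.81406021118164) circle [0.4587 0.2787] R 0.0293
```

Request:
move_arm(
  plan=[0.2, 0.4, 0, 0, 0, 0.17, 0.5, 0.8, 0, 0, 0, 0.34, 0.8, 1.2, 0, 0, 0, 0.51, 1.1, 1.6, 0, 0, 0, 0.68, 1.3, 2, 0, 0, 0, 0.85, 1.6, 2.4, 0, 0, 0, 1.02, 1.8, 2.8, 0, 0, 0, 1.19, 2, 3.2, 0, 0, 0, 1.36, 2.3, 3.6, 0, 0, 0, 1.5, 2.3, 3.6, 0, 0, 0, 1.571],
  grip=85,
)

```text
time_s: 9.95
eef_pos: [0.5061, 0.4594, 0.2426]
eef_rot: [-0.002, -0.002, 1.0, -0.001]
wrist_force: [-0.9, 0.1, -0.5]
opening: 0.992
grasp_force: 0.0
```

Request:
move_arm(
  plan=[0, 0, 0, 0, 0, 0, 0, 0, 0, 0, 0, 0],
)

```text
time_s: 10.2
eef_pos: [0.5058, 0.4586, 0.2445]
eef_rot: [-0.001, 0.001, 1.0, -0.001]
wrist_force: [0.2, -1.0, -0.8]
opening: 0.993
grasp_force: 0.0
```

```bash
python3 ring.py w5; python3 - <<'E'
from h import *
import pickle
W,o=pickle.load(open("w5.pkl","rb"));print(o["q"].round(2),W["origin"])
for nm,lo,hi,z in(("yel",(22,110,90),(34,255,255),.064),("red",(0,150,90),(8,255,255),.072)):
    for s,ce,k in blobs(W,lo,hi,None,200)[1]: print(nm,s,ce,plane(W,[ce],z))
cv2.imwrite("pics/w5.png",W["pixels"][:,:,::-1])
E
```

```text
[0.50591601 0.45860579 0.2449362 ] 0.9972270254752845 [-0.24412978 -0.17578462  0.0307623 ]
[99, 89, 64, 64, 873] ((130.21714782714844, 120.49415588378906), (58.92793655395508, 67.78038024902344), 136.15802001953125) circle [0.4588 0.2786] R 0.0299
[ 0.56  0.41  1.29 -0.    1.44 -1.01] [0.43457355 0.45779789 0.38808479]
red [250, 77, 56, 58, 2534] [277.2, 105.1] [[0.44305449 0.42307063 0.072     ]]
```

View pics/w5.png

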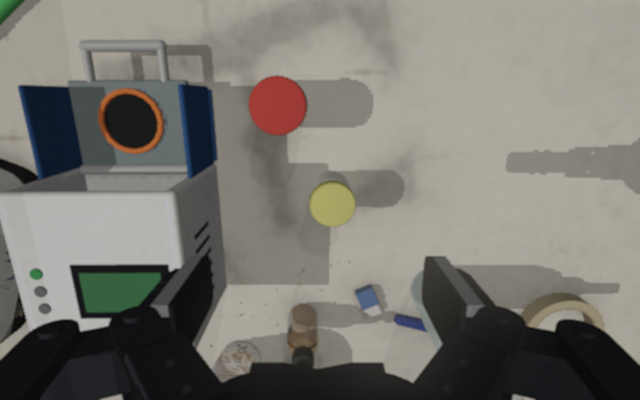

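The lowered door shows the ring at (130,120), the yellow lid at (332,204) and the red one at (277,105). The space around the yellow jar is clear.

```bash
python3 - <<'E'
from h import *
import pickle
W4,_=pickle.load(open("w4.pkl","rb"));W,o=pickle.load(open("w5.pkl","rb"));_,T,_=pickle.load(open("w3.pkl","rb"))
print("ring",tri(W4,(387.2,166),W,(130.2,120.5)))
h=cv2.cvtColor(W["pixels"],cv2.COLOR_RGB2HSV);print(h[204,332])
for s,ce,k in blobs(W,(22,80,70),(38,255,255),(290,160,380,250),300)[1]:
    cn,_=cv2.findContours(k.astype(np.uint8),0,1);e=cv2.fitEllipse(max(cn,key=len));p=plane(W,max(cn,key=len).reshape(-1,2),.064)
    print(s,e,plane(W,[e[0]],.064),(p.max(0)-p.min(0)),"tri",tri(W,e[0],T,(161,174)))
E
```

```text
ring (array([0.45796493, 0.28010652, 0.04306153]), np.float64(0.0002846328029433402))
[ 28 102 168]
[310, 181, 46, 45, 1625] ((331.87750244140625, 203.15708923339844), (44.39857864379883, 44.79048538208008), 61.23005676269531) [[0.53341114 0.47119009 0.064     ]] [0.04363874 0.04274556 0.        ] tri (array([0.53420983, 0.4716275 , 0.06404919]), np.float64(0.0017781064737809934))
```

Request:
move_arm(
  plan=[0.3, 0.13, -0.8, 0, 0, 0, 0.55, 0.25, -1.6, 0, 0, 0, 0.55, 0.25, -2.4, 0, 0, 0, 0.55, 0.25, -3.2, 0, 0, 0, 0.55, 0.25, -3.8, 0, 0, 0, 0.55, 0.25, -4.2, 0, 0, 0, 0.55, 0.25, -4.22, 0, 0, 0, 0.55, 0.25, -4.22, 0, 0, 0],
)

```text
time_s: 11.25
eef_pos: [0.5347, 0.472, 0.0363]
eef_rot: [0.001, 0.0, 1.0, 0.001]
wrist_force: [-0.0, -0.5, 0.2]
opening: 0.994
grasp_force: 0.0
```

Request:
move_arm(
  plan=[0, 0, 0, 0, 0, 0, 0, 0, 0, 0, 0, 0, 0, 0, 0, 0, 0, 0, 0, 0, 0, 0, 0, 0, 0, 0, 0, 0, 0, 0, 0, 0, 0, 0, 0, 0],
  grip=30,
)

```text
time_s: 12.0
eef_pos: [0.5345, 0.472, 0.0362]
eef_rot: [0.001, -0.0, 1.0, 0.001]
wrist_force: [-0.1, -0.3, 5.7]
opening: 0.509
grasp_force: 61.0
```

Request:
move_arm(
  plan=[0, 0, 0.2, 0, 0, 0, 0, 0, 0.6, 0, 0, 0, 0, 0, 1.1, 0, 0, 0, 0, 0, 1.7, 0, 0, 0, 0, 0, 2.3, 0, 0, 0, 0, 0, 2.8, 0, 0, 0, 0, 0, 3.1, 0, 0, 0, 0, 0, 3.1, 0, 0, 0],
)

```text
time_s: 13.0
eef_pos: [0.5344, 0.4719, 0.1918]
eef_rot: [0.001, -0.0, 1.0, 0.001]
wrist_force: [0.7, -1.1, -1.3]
opening: 0.507
grasp_force: 60.9
```

```bash
cat > j.py <<'E'
from bench import ctrl
from h import *
import pickle,sys
n=sys.argv[1]
W=ctrl.camera("wrist");T=ctrl.camera("top");S=ctrl.camera("scene");o=ctrl.get_obs();pickle.dump((W,T,S,o),open(n+".pkl","wb"));print(o["eef_pos"],o["opening"],o["wrist_force"],o["grasp_force"])
E
python3 j.py w6; python3 - <<'E'
from h import *
import pickle
W,T,S,o=pickle.load(open("w6.pkl","rb"))
b=cv2.resize(W["pixels"],(480,300));a=cv2.resize(S["pixels"][190:300,160:280],(320,293));c=np.zeros((300,800,3),np.uint8);c[:,:480]=b;c[:293,480:]=a
cv2.imwrite("pics/w6.png",c[:,:,::-1])
E
```

```text
[0.53309006 0.47104771 0.18831345] 0.5064260565892256 [ 0.52518845 -0.43836316  0.01902154] 60.9113609790802
```

View pics/w6.png

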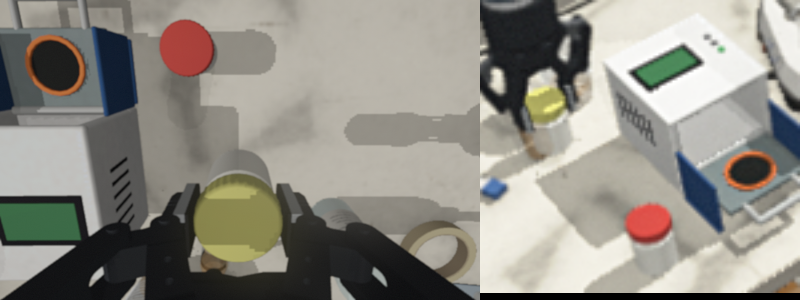

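The yellow jar is lifted, upright and centred between the pads (lid at about (238,217) in the panel). The red jar is undisturbed and the door is fully down.

Request:
move_arm(
  plan=[-0.2, -0.4, 0, 0, 0, 0, -0.4, -0.9, 0, 0, 0, 0, -0.6, -1.4, 0, 0, 0, 0, -0.8, -1.9, 0, 0, 0, 0, -1, -2.4, 0, 0, 0, 0, -1.2, -2.9, 0, 0, 0, 0, -1.35, -3.4, 0, 0, 0, 0, -1.51, -3.75, 0, 0, 0, 0, -1.51, -3.87, 0, 0, 0, 0, -1.51, -3.87, 0, 0, 0, 0],
)

```text
time_s: 14.4
eef_pos: [0.4584, 0.2779, 0.1893]
eef_rot: [-0.0, 0.0, 1.0, -0.0]
wrist_force: [-0.4, -0.5, -0.8]
opening: 0.507
grasp_force: 61.0
```

```bash
python3 j.py w7; python3 - <<'E'
from h import *
import pickle
for n in("w6","w7"):
  W,T,S,o=pickle.load(open(n+".pkl","rb"));z=o["eef_pos"][2]+.0278
  for nm,c,box in(("wrist",W,(200,180,440,400)),("scene",S,(150,180,300,310))):
    bl=blobs(c,(22,80,60),(38,255,255),box,30)[1]
    if bl:
      s,ce,k=max(bl,key=lambda b:b[0][4]);cn,_=cv2.findContours(k.astype(np.uint8),0,1);cn=max(cn,key=len);e=cv2.fitEllipse(cn)
      print(n,nm,s,np.round(e[0],1),"jar-TCP",(plane(c,[e[0]],z)[0]-o["eef_pos"]).round(4))
E
```

```text
[0.45846237 0.27848719 0.18961468] 0.5090453488866493 [-0.3999462  -0.48785722 -0.47791604] 61.005223989486694
w6 wrist [258, 232, 120, 117, 11010] [316.9 291.1] jar-TCP [ 0.001  -0.0003  0.0278]
w6 scene [176, 223, 17, 13, 163] [184.  228.7] jar-TCP [-0.0068  0.0023  0.0278]
w7 wrist [258, 232, 120, 117, 10947] [317.1 290.6] jar-TCP [-0.0029 -0.0016  0.0278]
w7 scene [249, 206, 15, 13, 138] [255.8 211.4] jar-TCP [-0.0077  0.0021  0.0278]
```

Request:
move_arm(
  plan=[0, 0, -0.4, 0, 0, 0, 0, 0, -0.8, 0, 0, 0, 0, 0, -1.2, 0, 0, 0, 0, 0, -1.6, 0, 0, 0, 0, 0, -1.85, 0, 0, 0, 0, 0, -2, 0, 0, 0, 0, 0, -2.05, 0, 0, 0, 0, 0, -2.05, 0, 0, 0, 0, 0, -2.05, 0, 0, 0],
)

```text
time_s: 15.68
eef_pos: [0.4587, 0.2781, 0.0879]
eef_rot: [0.001, -0.0, 1.0, 0.0]
wrist_force: [-0.9, 1.6, -0.5]
opening: 0.509
grasp_force: 61.0
```

```bash
python3 j.py w8; python3 - <<'E'
from bench import ctrl
from h import *
import pickle
W,T,S,o=pickle.load(open("w8.pkl","rb"));print(o["dq"].round(4),o["torque"].round(3))
b=cv2.resize(W["pixels"],(400,250));a=cv2.resize(S["pixels"][190:290,180:340],(400,250),interpolation=cv2.INTER_CUBIC)
t=cv2.resize(T["pixels"][110:250,100:324],(400,250))
cv2.imwrite("pics/w8.png",np.vstack([np.hstack([b,a]),np.hstack([t,t*0])])[:,:,::-1])
E
```

```text
[0.45852423 0.27806301 0.08771044] 0.5060315441959323 [-0.43144724 -0.02910434 -0.40632147] 61.00921154022217
[ 0.0024  0.0004  0.0014 -0.0001  0.0008  0.0018] [-0.046 -0.047  0.005]
```

View pics/w8.png

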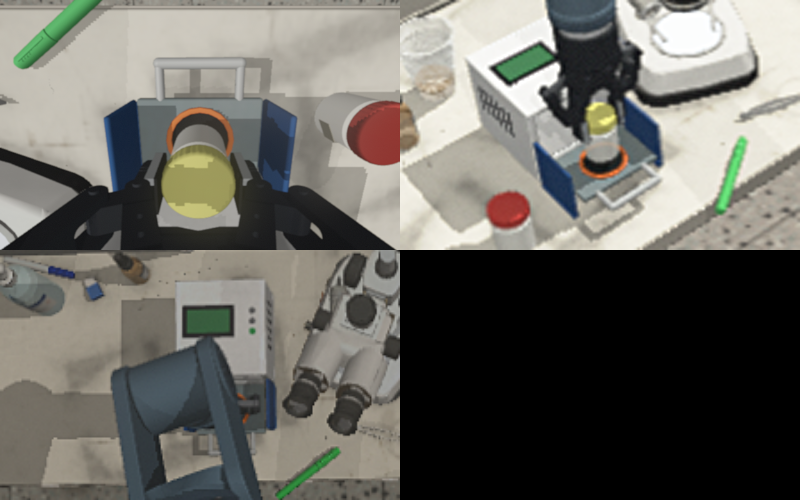

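The jar hovers upright over the ring, with the ring visible all round it in the scene panel at (603,165). The door is level and the neighbouring objects look unmoved. One fine correction, then a pause to settle.

Request:
move_arm(
  plan=[0, 0.01, -0.02, 0, 0, 0, 0, 0.01, -0.02, 0, 0, 0, 0, 0.01, -0.02, 0, 0, 0, 0, 0.01, -0.02, 0, 0, 0, 0, 0.01, -0.02, 0, 0, 0],
)

```text
time_s: 16.45
eef_pos: [0.4582, 0.2785, 0.0863]
eef_rot: [-0.0, -0.0, 1.0, -0.0]
wrist_force: [0.1, 0.9, -0.5]
opening: 0.506
grasp_force: 61.0
```

```bash
python3 -c "
from bench import ctrl
o=ctrl.get_obs();print(o['eef_pos'],o['grasp_force']);print(ctrl.hand_in())"
```

```text
[0.45824982 0.27848654 0.08629628] 61.01048469543457
the job is handed in; nothing more can be done
None
```

I handed the job in at 16.5 s: the door is fully down at its stop, and the arm is holding the yellow-lidded jar upright and still, centred over the orange ring with its underside about 1 cm above it; hand-in gave no verdict.

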